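# Restock the horn canister display in order

## Robot

A 6-joint arm with a two-finger parallel gripper is mounted at the origin on the work surface. World frame = base frame: x ahead of the robot, y to its left, z up, the work surface at z = 0. Lengths are in mm, angles in rad, forces in N, time in s.
With the tool pointing down it reaches from about 300 to 775 mm from the base axis. Payload 14.6 kg.
Tool frame: the origin (TCP) lies midway between the tips of the shut fingers; the grasp point (between the pads) lies 19 mm behind it (manip.grip_depth is the distance from the TCP to the grasp point, in mm); x points along the fingers, y is the direction in which the jaws open and shut, and the axes are right-handed (so a half turn about x gives the same grasp; the last joint's range is limited). The gripper opens to 94 mm and grips with 3 to 60 N. Pads are 16 mm wide; open, the fingers measure 119 mm over their backs; the gripper's body (75 mm by 177 mm) begins 78 mm behind the grasp point.
Start: joints at [-1.18, 0.3, 1.521, -0, 1.321, -0.067], TCP at [243.078, -493.358, 205.446] pointing down, gripper open.
Joint ranges: [-3.03, 3.03], [-0.79, 2.21], [0.23, 2.52], [-1.04, 4.18], [0, 3.07], [-2.55, 2.55]. Speed limits (rad/s): [2.22, 2.22, 2.57, 3.14, 3.14, 3.14].

## Interface

Orientations are given as [roll, pitch, yaw] about the fixed x, y, z axes, in that order (R = Rz(yaw) Ry(pitch) Rx(roll)).
In Python, from cell import readout, cams, ticket, manip gives the robot as it stands. The module is installed in compiled form; this text tells all that it offers.
- The arm moves only by the tool apply_moves, never from a script. Its argument "plan" is one flat list of numbers, 7 for each row, row after row: the turn, a rotation vector about the tool's x, y, z in rad, then the shift along the tool's x, y, z in m, then the opening in per cent of the stroke, from 0 (shut) to 100 (fully open). In form: [wx, wy, wz, x, y, z, fingers, wx, wy, wz, x, y, z, fingers, ...]. A call has 1 to 5 rows; each row shifts and turns the commanded pose from where the row before left it, along the tool's axes as they then stand; what a row does not reach is not made up. A row lasts 1/8 s, in which the tool goes at most 62.5 mm and 10.7 degrees, less where a joint would pass 70% of its speed; a pose out of reach is approached as far as the arm can. A call with a gripper value outside its range is refused whole. The fingers move at their own pace and stop on an object; "force" is the grip in N (left out, the last holds). Time passes only in rows, so rows that do not move let the fingers close. It gives the time, the measured TCP pose, the force and the opening at its end, in the units of the state.
- readout.read_state(): the state, without advancing time (a new reading comes with each control period).
- cams.camera(name): name is "scene" or "top" or "wrist"; returns a dict with "image" (384x512x3 uint8, red, green, blue), "fovy" (degrees; the focal length in pixels is half the picture's height over the tangent of half this angle, whatever the lens; pixels are square), "cx", "cy" (the principal point, pixels), "position" and "orientation" of the camera in the world; the wrist camera has in their place "T_tool_cam" (4x4, takes a point from camera to tool coordinates, whose origin is the TCP and whose axes are the tool frame's). Camera axes: x right, y down, z forward; pixel columns grow to the right and rows downward; lengths in mm; the calibration is good to about 2 mm. A picture is of the moment at which its call begins: read the wrist's pose just before it. There is no depth.
- ticket.sign_off(): hands the job in, once; it reports no verdict.
The state is a dict: "clock": time; "joints": joint angles; "qd": joint speeds; "effort": joint torques, N m; "eef_pos": TCP position; "eef_rot": TCP orientation; "wrist_force": force on the tool from outside, world axes, zero at the start; "moment": the same for the moment, N m; "finger_gap": finger opening in mm.
Only numpy, scipy, OpenCV 4.12 (cv2) and the standard library are available. Lean on these libraries where they do the work, as an engineer would, in place of code of your own. Each camera call takes 0.05 s, during which the arm holds its last target.

## Task

Move the four horn gas canisters from the light blue-grey delivery rack to the beige display rack, one standing upright in each bay, keeping their order as counted from the black end plate: the canister that stood next to the delivery rack's black end goes next to the display rack's black end, and so on. Set each down gently, without dropping it into its bay or tipping any over.

Things in the scene. Friction and masses are not known exactly. Their poses are not given: they have to be found in the camera images.
- delivery_rack: Light blue-grey fixed tray (all in mm), 300 long (y); holds the canisters at the start. Origin on the table under the middle of its 4 bays; bay centres x=0, y=-105,-35,35,105, each 64x66 inside; bay floor z=8, lips and dividers to z=30, 10 mm end plates to z=53. The +y end plate is BLACK. Tag ledge along its +x side out to x=60, top z=30. On the left or right of the table, yaw within 15 deg.
- display_rack: Beige fixed tray (all in mm), 76 (x) x 300 (y), empty at the start, white label strip on its +x face. Origin on the table under its centre; 4 bays, centres x=0, y=-105,-35,35,105, each 64x66 inside; bay floor z=24, lips and dividers to z=46, 10 mm end plates to z=69. The -y end plate is BLACK. On the other half of the table, yaw within 15 deg.
- red_can: Loose white horn gas canister with red band, shoulder and cap: round, 40 mm diameter up to 84 mm, cap 26 mm diameter, 115 mm tall, 0.11-0.23 kg. Origin at the centre of its underside, z up its axis; yaw means nothing. Starts upright in a delivery rack bay, within 9 mm of its centre. Grip from above by the wall 47-84 mm up, fingers closing across the row (rack's x).
- red_tag: Flat red tag, 18 x 46 x 3 mm, fixed on the delivery rack's ledge, 48 mm in the rack's +x from the centre of the bay where the red canister stands at the start; it stays there and shows the first order. Origin under its centre.
- green_can: Loose white horn gas canister with green band, shoulder and cap: round, 40 mm diameter up to 84 mm, cap 26 mm diameter, 115 mm tall, 0.11-0.23 kg. Origin at the centre of its underside, z up its axis; yaw means nothing. Starts upright in a delivery rack bay, within 9 mm of its centre. Grip from above by the wall 47-84 mm up, fingers closing across the row (rack's x).
- green_tag: Flat green tag, 18 x 46 x 3 mm, fixed on the delivery rack's ledge, 48 mm in the rack's +x from the centre of the bay where the green canister stands at the start; it stays there and shows the first order. Origin under its centre.
- blue_can: Loose white horn gas canister with blue band, shoulder and cap: round, 40 mm diameter up to 84 mm, cap 26 mm diameter, 115 mm tall, 0.11-0.23 kg. Origin at the centre of its underside, z up its axis; yaw means nothing. Starts upright in a delivery rack bay, within 9 mm of its centre. Grip from above by the wall 47-84 mm up, fingers closing across the row (rack's x).
- blue_tag: Flat blue tag, 18 x 46 x 3 mm, fixed on the delivery rack's ledge, 48 mm in the rack's +x from the centre of the bay where the blue canister stands at the start; it stays there and shows the first order. Origin under its centre.
- yellow_can: Loose white horn gas canister with yellow band, shoulder and cap: round, 40 mm diameter up to 84 mm, cap 26 mm diameter, 115 mm tall, 0.11-0.23 kg. Origin at the centre of its underside, z up its axis; yaw means nothing. Starts upright in a delivery rack bay, within 9 mm of its centre. Grip from above by the wall 47-84 mm up, fingers closing across the row (rack's x).
- yellow_tag: Flat yellow tag, 18 x 46 x 3 mm, fixed on the delivery rack's ledge, 48 mm in the rack's +x from the centre of the bay where the yellow canister stands at the start; it stays there and shows the first order. Origin under its centre.
There are look-alikes about, which are no part of the job. Of the things that look like the blue_can, the smallest one is meant.

How it is judged:
By the outcome, as a careful person would: the job done as asked, in the order asked, and still so for the second after the job is handed in, with the robot touching nothing.
It also fails if it takes over 109 s, if anything falls off the work surface, if the arm or the gripper's body presses on something with over 40 N, if the wrist force passes 120 N, or if a joint passes its speed limit or range.

## Working session

There is one attempt and no reset: what is moved stays moved. The work goes in short steps, Python scripts to look and compute and a tool call to move; the robot and the scene stay as the last step left them, time stands still between calls to the robot, and variables do not carry over. Pictures are saved under pics/ and viewed, and the job is handed in when it is done.

Besides the shell and the picture viewer there is one more tool, called as name(argument=value, ...) on one line, values as JSON. apply_moves: Moves the arm, as the interface text tells. Its arguments: {"type":"object","properties":{"plan":{"type":"array","items":{"type":"number"}},"force":{"type":"number"}},"required":["plan"]}

```bash
mkdir -p pics; python3 - <<'E'
from cell import readout,cams,ticket,manip
import cv2
s=readout.read_state()
for k,v in s.items(): print(k,v)
print([a for a in dir(manip) if a[0]!='_'])
for n in("scene","top","wrist"):
    c=cams.camera(n); cv2.imwrite(f'pics/{n}0.png',c['image'][:,:,::-1])
    print(n,{k:v for k,v in c.items() if k!='image'})
E
```

```text
clock 0.0
joints [-1.17959048e+00  3.00490470e-01  1.52156486e+00  9.07695152e-06
  1.32071018e+00 -6.66447669e-02]
qd [-0.00032856  0.00146419  0.00046885 -0.00040873 -0.00082451  0.00174945]
effort [ 2.43928662e-03 -5.31801689e+01 -3.52733517e+01  7.08929077e-02
  2.44234217e-02 -7.37273103e-05]
eef_pos [ 242.98996415 -493.12347637  204.88257028]
eef_rot [-1.64493713  1.56962344  1.95450388]
wrist_force [-0.14415108  0.30916513 -0.40733721]
moment [0.0167038  0.0361672  0.02361612]
finger_gap 93.95138160366467
['Unreachable', 'grip_depth']
scene {'fovy': 57.93405892535287, 'cx': 253.70364483556162, 'cy': 193.8002194943553, 'position': array([ 971.79187298, -224.49649968,  606.8249504 ]), 'orientation': array([-2.4019614 , -0.00595228,  1.12260082])}
top {'fovy': 57.25980309331333, 'cx': 257.39095358079663, 'cy': 189.0486594267276, 'position': array([430.67504444, -10.78109685, 953.82038638]), 'orientation': array([-3.06257977,  0.01096548, -1.57993099])}
wrist {'fovy': 59.46580582166908, 'cx': 258.93141916412094, 'cy': 188.65550516994216, 'T_tool_cam': array([[-8.39375707e-04, -2.56447314e-01,  9.66557846e-01,
        -1.79187178e+02],
       [ 9.99999643e-01, -1.17077655e-04,  8.37354081e-04,
         1.43687800e+00],
       [-1.01574879e-04,  9.66558204e-01,  2.56447321e-01,
        -7.38202930e+01],
       [ 0.00000000e+00,  0.00000000e+00,  0.00000000e+00,
         1.00000000e+00]])}
```

View pics/scene0.png

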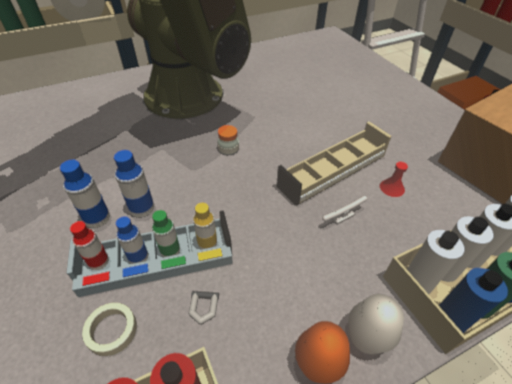

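View pics/top0.png

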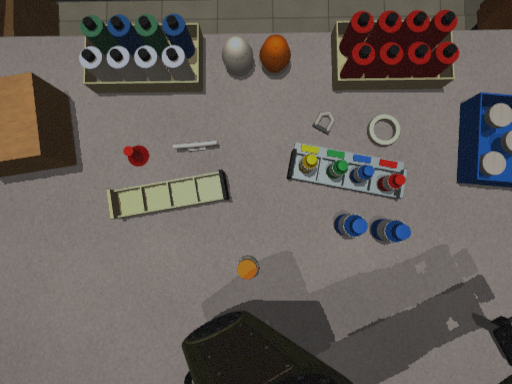

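View pics/wrist0.png

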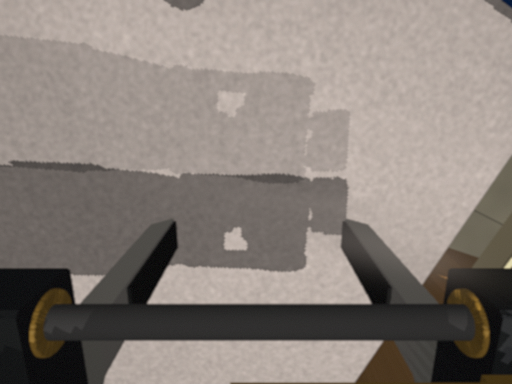

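The racks and cans are clear in the pictures. The blue candidates in the top image are the rack can at (364,173) and two large bottles at (352,225) and (393,231). The rack can is the smallest and stands at the blue tag, so it's the one meant. I'll enlarge to confirm and measure.

```bash
python3 - <<'E'
import cv2
i=cv2.imread('pics/top0.png')
cv2.imwrite('pics/cropA.png',cv2.resize(i[135:250,275:420],None,fx=5,fy=5,interpolation=cv2.INTER_CUBIC))
cv2.imwrite('pics/cropB.png',cv2.resize(i[160:225,100:240],None,fx=5.5,fy=5.5,interpolation=cv2.INTER_CUBIC))
E
```

```text
(no output)
```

View pics/cropA.png

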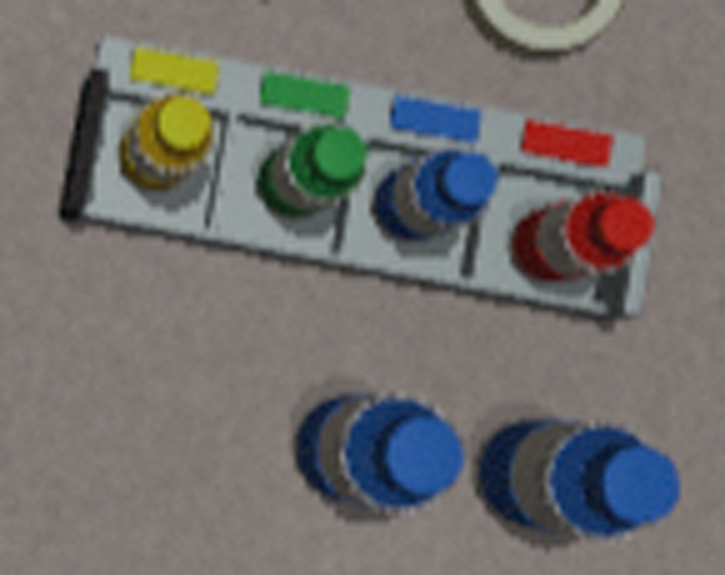

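View pics/cropB.png

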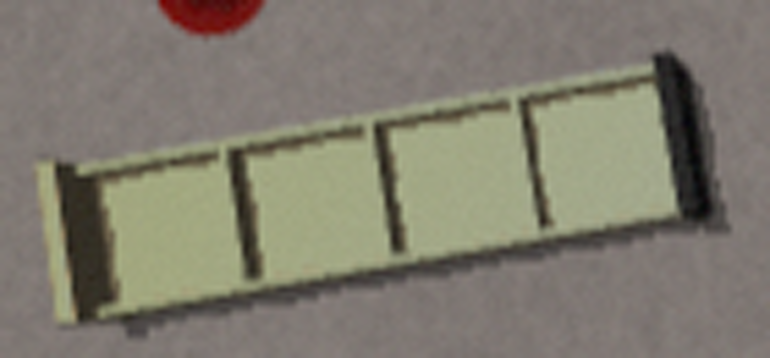

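```bash
cat > h.py <<'E'
import numpy as np, cv2
from scipy.spatial.transform import Rotation as R
from scipy.optimize import least_squares
CAM={'scene':(57.93405892535287,253.70364483556162,193.8002194943553,[971.79187298,-224.49649968,606.8249504],[-2.4019614,-0.00595228,1.12260082]),
'top':(57.25980309331333,257.39095358079663,189.0486594267276,[430.67504444,-10.78109685,953.82038638],[-3.06257977,0.01096548,-1.57993099])}
def proj(n,P):
    f,cx,cy,p,o=CAM[n]; f=192/np.tan(np.radians(f)/2)
    q=R.from_euler('xyz',o).inv().apply(np.atleast_2d(P)-p)
    return np.c_[cx+f*q[:,0]/q[:,2],cy+f*q[:,1]/q[:,2]]
def back(n,uv,z):
    f,cx,cy,p,o=CAM[n]; f=192/np.tan(np.radians(f)/2)
    d=R.from_euler('xyz',o).apply([(uv[0]-cx)/f,(uv[1]-cy)/f,1]); p=np.array(p)
    return p+d*(z-p[2])/d[2]
def rackpts(pose,P):
    P=np.atleast_2d(P).astype(float); x,y,a=pose
    return np.c_[x+P[:,0]*np.cos(a)-P[:,1]*np.sin(a),y+P[:,0]*np.sin(a)+P[:,1]*np.cos(a),P[:,2]]
E
python3 - <<'E'
from h import *
A=lambda u,v:(275+(u+.5)/5-.5,135+(v+.5)/5-.5)
B=lambda u,v:(100+(u+.5)/5.5-.5,160+(v+.5)/5.5-.5)
tags=[A(175,71),A(305,95),A(436,117),A(567,142)]
T=[[48,y,33] for y in(105,35,-35,-105)]
f=lambda p:(proj('top',rackpts(p,T))-tags).ravel()
rd=least_squares(f,[430,-200,0]); pd=rd.x; print('deliv',pd,rd.fun.round(2))
pts=[B(38,162),B(58,322),B(712,208)]
P=[[38,150,69],[-38,150,69],[-38,-150,69]]
f=lambda p:(proj('top',rackpts(p,P))-pts).ravel()
rs=least_squares(f,[400,200,0]); ps=rs.x; print('disp',ps,rs.fun.round(2))
for n,c in zip('ygbr',[A(185,122),A(338,152),A(468,179),A(624,222)]):
    w=back('top',c,123); d=w[:2]-pd[:2]; a=pd[2]
    print(n,w.round(1),'local',(d[0]*np.cos(a)+d[1]*np.sin(a)).round(1),(-d[0]*np.sin(a)+d[1]*np.cos(a)).round(1))
np.save('rd.npy',pd);np.save('rs.npy',ps)
def box(x0,x1,y0,y1,z): return [[x0,y0,z],[x1,y0,z],[x1,y1,z],[x0,y1,z]]
for n in('top','scene'):
    i=cv2.imread(f'pics/{n}0.png'); S=3; i=cv2.resize(i,None,fx=S,fy=S,interpolation=cv2.INTER_CUBIC)
    def dr(pose,b,col):
        q=proj(n,rackpts(pose,b)); cv2.polylines(i,[((q+.5)*S-.5).round().astype(int)],True,col,1)
    for pose,fl,X in((pd,8,60),(ps,24,38)):
        dr(pose,box(-38,X,-150,150,fl+22),(255,0,255))
        for s in(1,-1): dr(pose,box(-38,38,140*s,150*s,fl+45),(0,255,255))
        for k in(-105,-35,35,105): dr(pose,box(-32,32,k-33,k+33,fl),(0,0,255))
    if n=='top': cv2.imwrite('pics/ovt.png',i[380:780,280:1250][:,::1]); cv2.imwrite('pics/ovtA.png',i[400:620,840:1260]);cv2.imwrite('pics/ovtB.png',i[490:680,300:720])
    else: cv2.imwrite('pics/ovsA.png',i[560:900,180:740]);cv2.imwrite('pics/ovsB.png',i[350:620,800:1200])
v=[cv2.imread(f'pics/ov{k}.png') for k in('tA','tB','sA','sB')]
H=np.zeros((600,800,3),np.uint8)
H[:220,:420]=v[0][:220,:420]; H[:190,420:800]=v[1][:190,:380]; H[230:570,:440]=v[2][:340,:440]; H[230:500,440:800]=v[3][:270,:360]
cv2.imwrite('pics/ov.png',H)
E
```

```text
deliv [ 5.42049292e+02 -2.33900156e+02 -1.91849423e-01] [-0.19 -0.02 -0.03 -0.12  0.03  0.2   0.19 -0.06]
disp [4.92790937e+02 2.26356431e+02 1.66398609e-01] [ 0.13 -0.3   0.74  0.22 -0.87  0.1 ]
y [ 567. -132.  123.] local 5.1 104.8
g [ 551.8 -204.3  123. ] local 4.0 30.9
b [ 538.3 -265.5  123. ] local 2.3 -31.7
r [ 517.  -338.3  123. ] local -4.7 -107.2
```

View pics/ov.png

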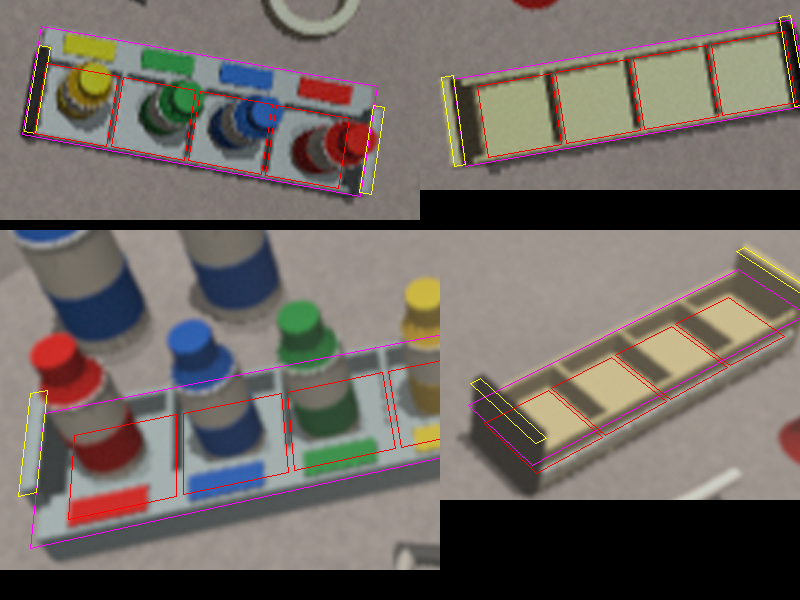

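```bash
python3 - <<'E'
from h import *
A=lambda u,v:(275+(u+.5)/5-.5,135+(v+.5)/5-.5)
def ray(n,uv):
    p=np.array(CAM[n][3]); d=back(n,uv,0)-p; return p,d/np.linalg.norm(d)
pd=np.load('rd.npy')
for nm,t,s in(('b1',A(423,453),(123,156)),('b2',A(640,484),(70,166)),('r',A(624,222),(82,229)),('b',A(468,179),(124,223)),('g',A(338,152),(160,217)),('y',A(185,122),(203,209))):
    p,d=ray('top',t);q,e=ray('scene',s)
    M=np.c_[d,-e]; k=np.linalg.lstsq(M,q-p,rcond=None)[0]
    a,b=p+d*k[0],q+e*k[1]; m=(a+b)/2; dd=m[:2]-pd[:2];c=pd[2]
    print(nm,m.round(1),'gap',(a-b).round(1),'local',(dd[0]*np.cos(c)+dd[1]*np.sin(c)).round(1),(-dd[0]*np.sin(c)+dd[1]*np.cos(c)).round(1))
i=cv2.imread('pics/scene0.png')
cv2.imwrite('pics/cs.png',cv2.resize(i[145:295,55:245],None,fx=4,fy=4,interpolation=cv2.INTER_CUBIC))
E
```

```text
b1 [ 410.1 -230.1  161.1] gap [ 0.2  1.  -0.3] local -130.3 -21.4
b2 [ 395.6 -325.6  160.8] gap [-0.  -0.1  0. ] local -126.3 -118.0
r [ 517.7 -336.9  119.3] gap [-0.8 -5.   1.9] local -4.3 -105.7
b [ 538.5 -265.8  121.1] gap [-0.1 -0.3  0.1] local 2.7 -32.0
g [ 552.2 -205.   120.7] gap [ 0.   0.2 -0. ] local 4.4 30.3
y [ 567.7 -130.9  121.6] gap [-0.9 -2.7  0.2] local 5.5 106.0
```

View pics/cs.png

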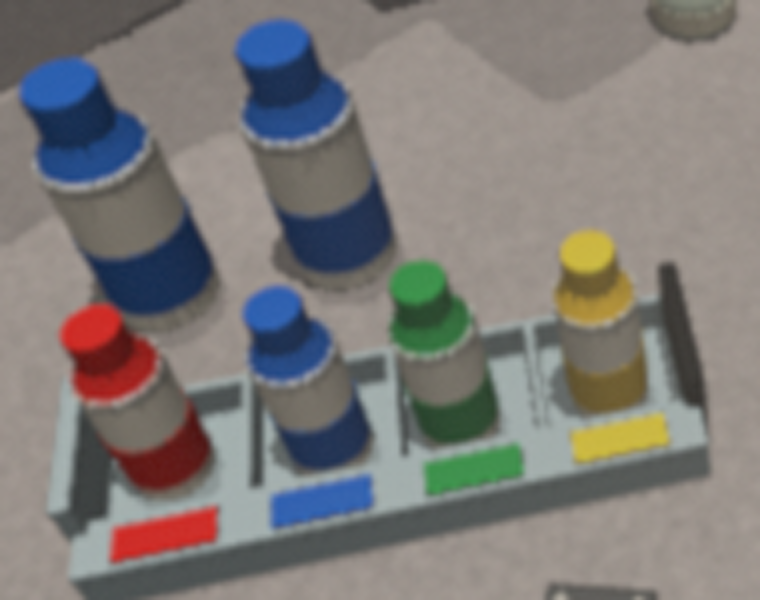

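The overlay fits the top camera to about 1 px. The enlarged crop confirms the small blue can at the blue tag; the two big bottles, about 160 mm tall, are look-alikes. Order from the black end is yellow, green, blue, red. Next is a planning helper.

```bash
cat >> h.py <<'E'
def delta(target,ang,st=None):
    """target TCP xyz; ang = world direction of tool y (mod pi); prints turn (tool rotvec) and shift in tool axes after turn"""
    from cell import readout
    s=readout.read_state(); R0=R.from_euler('xyz',s['eef_rot']); p=s['eef_pos']
    best=None
    for k in(0,np.pi):
        a=ang+k; x=np.array([0,0,-1.]);y=np.array([np.cos(a),np.sin(a),0]);z=np.cross(x,y)
        R1=R.from_matrix(np.c_[x,y,z]); r=(R0.inv()*R1).as_rotvec()
        if best is None or np.linalg.norm(r)<np.linalg.norm(best[1]): best=(R1,r)
    d=np.array(target)-p
    print('t',round(s['clock'],2),'pos',p.round(1),'q6',s['joints'][5].round(2),'gap',round(s['finger_gap'],1),'F',s['wrist_force'].round(1))
    print('turn',best[1].round(3),'shift(after turn)',best[0].inv().apply(d).round(1),'shift(now)',R0.inv().apply(d).round(1))
def loc(pose,x,y,z): return rackpts(pose,[x,y,z])[0]
rd=np.array([542.05,-233.9,-0.1918]); rs=np.array([492.8,226.36,0.1664])
E
python3 - <<'E'
from h import *
for n,p in(('r',(-4.5,-106.5)),('b',(2.5,-32)),('g',(4.2,30.7)),('y',(5.3,105.4))):
    print(n,loc(rd,*p,0)); delta([*loc(rd,*p,0)[:2],205],rd[2])
E
```

```text
r [ 517.33082802 -337.5892595     0.        ]
t 0.15 pos [ 243.  -493.2  205. ] q6 -0.07 gap 93.6 F [ 0.5  0.  -0.5]
turn [-0.921 -0.     0.001] shift(after turn) [   0.   239.6 -205. ] shift(now) [ 1.000e-01 -1.830e+01 -3.148e+02]
b [ 538.40411848 -265.78977184    0.        ]
t 0.15 pos [ 243.  -493.2  205. ] q6 -0.07 gap 93.6 F [ 0.5  0.  -0.5]
turn [-0.921 -0.     0.001] shift(after turn) [   0.   246.6 -279.5] shift(now) [ 1.000e-01 -7.340e+01 -3.655e+02]
g [ 552.02520754 -204.56358518    0.        ]
t 0.15 pos [ 243.  -493.2  205. ] q6 -0.07 gap 93.6 F [ 0.5  0.  -0.5]
turn [-0.921 -0.     0.001] shift(after turn) [   0.   248.3 -342.2] shift(now) [ 2.000e-01 -1.223e+02 -4.047e+02]
y [ 567.34481333 -131.44307042    0.        ]
t 0.15 pos [ 243.  -493.2  205. ] q6 -0.07 gap 93.6 F [ 0.5  0.  -0.5]
turn [-0.921 -0.     0.001] shift(after turn) [   0.   249.4 -416.9] shift(now) [ 2.000e-01 -1.812e+02 -4.508e+02]
```

apply_moves(plan=[-0.184,0,0,-0.004,0,0,100,-0.184,0,0,-0.004,0,0,100,-0.184,0,0,-0.004,0,0,100,-0.184,0,0,-0.004,0,0,100,-0.184,0,0,-0.004,0,0,100], force=20)

```text
clock: 0.78
eef_pos: [243.1, -493.2, 225.3]
eef_rot: [-2.562, 1.57, 1.964]
wrist_force: [-0.2, 0.4, -0.7]
finger_gap: 93.8
```

apply_moves(plan=[0,0,0,0,0.045,-0.041,100,0,0,0,0,0.045,-0.041,100,0,0,0,0,0.045,-0.041,100,0,0,0,0,0.045,-0.041,100,0,0,0,0,0.045,-0.041,100])

```text
clock: 1.4
eef_pos: [504.7, -334.0, 225.3]
eef_rot: [-1.867, 1.571, 2.652]
wrist_force: [-0.4, -0.5, 0.2]
finger_gap: 94.0
```

```bash
python3 - <<'E'
from h import *
from cell import cams
delta([*loc(rd,-4.5,-106.5,0)[:2],205],rd[2])
delta([*loc(rd,-4.5,-106.5,0)[:2],205],rd[2])
cv2.imwrite('pics/w1.png',cams.camera('wrist')['image'][:,:,::-1])
E
```

```text
t 1.4 pos [ 504.7 -334.   225.3] q6 -0.45 gap 94.0 F [-0.4 -0.5  0.2]
turn [-0.001 -0.     0.   ] shift(after turn) [20.3 13.1  1.1] shift(now) [20.3 13.1  1.1]
t 1.4 pos [ 504.7 -334.   225.3] q6 -0.45 gap 94.0 F [-0.4 -0.5  0.2]
turn [-0.001 -0.     0.   ] shift(after turn) [20.3 13.1  1.1] shift(now) [20.3 13.1  1.1]
```

View pics/w1.png

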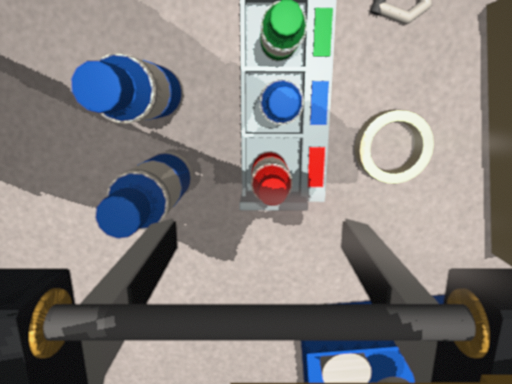

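The wrist view shows the red cap at (274,190), blue (283,101) and green (286,20), with the jaws aligned to the rack. I'll compare these against the top-view estimate.

```bash
cat >> h.py <<'E'
TTC=np.array([[-8.39375707e-04,-2.56447314e-01,9.66557846e-01,-179.187178],[9.99999643e-01,-1.17077655e-04,8.37354081e-04,1.436878],[-1.01574879e-04,9.66558204e-01,2.56447321e-01,-73.820293],[0,0,0,1]])
def wback(uv,z,pos,rot):
    f=192/np.tan(np.radians(59.46580582166908)/2)
    T=np.eye(4);T[:3,:3]=R.from_euler('xyz',rot).as_matrix();T[:3,3]=pos; T=T@TTC
    d=T[:3,:3]@np.array([(uv[0]-258.93)/f,(uv[1]-188.66)/f,1]); p=T[:3,3]
    return p+d*(z-p[2])/d[2]
def tolocal(pose,w):
    d=w[:2]-pose[:2];a=pose[2]; return np.array([d[0]*np.cos(a)+d[1]*np.sin(a),-d[0]*np.sin(a)+d[1]*np.cos(a)])
E
python3 - <<'E'
from h import *
from cell import readout
s=readout.read_state()
for n,uv,z in(('r',(274,191),123),('b',(282,101),123),('g',(286,20),123),('rt',(317,167),33),('bt',(319.5,102),33),('gt',(323,33),33)):
    w=wback(uv,z,s['eef_pos'],s['eef_rot']); print(n,w.round(1),tolocal(rd,w).round(1))
i=cv2.imread('pics/w1.png')
cv2.imwrite('pics/w1c.png',cv2.resize(i[0:220,225:345],None,fx=2.7,fy=2.7,interpolation=cv2.INTER_CUBIC))
E
```

```text
r [ 523.4 -335.4  123. ] [   1.  -103.2]
b [ 543.1 -262.3  123. ] [  6.4 -27.7]
g [ 556.3 -203.8  123. ] [ 8.2 32.2]
rt [ 575.4 -341.7   33. ] [ 53.3 -99.5]
bt [ 588.2 -272.2   33. ] [ 52.6 -28.8]
gt [ 601.4 -205.5   33. ] [52.9 39.2]
```

View pics/w1c.png

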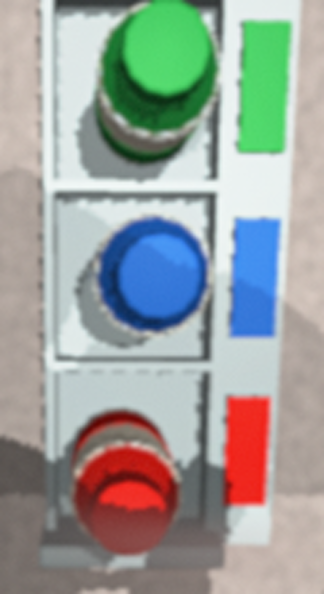

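The wrist camera puts everything, tags included, about 5 mm further in +x and +y than the top camera does. I'll descend partway over red and look again close up, where camera angle errors are small.

```bash
python3 - <<'E'
from h import *
delta([*loc(rd,-2,-105,0)[:2],140],rd[2])
E
```

```text
t 1.45 pos [ 509.3 -329.9  224.9] q6 -0.45 gap 94.2 F [5.2 3.9 0.1]
turn [ 0.003 -0.001 -0.001] shift(after turn) [84.9 11.8  4.5] shift(now) [84.9 11.8  4.7]
```

apply_moves(plan=[0,0,0,0.03,0.005,0.002,100,0,0,0,0.03,0.005,0.003,100,0,0,0,0.024,0.002,0,100,0,0,0,0,0,0,100])

```text
clock: 1.95
eef_pos: [513.3, -342.0, 139.6]
eef_rot: [-2.031, 1.567, 2.489]
wrist_force: [0.3, -0.7, 1.1]
finger_gap: 94.0
```

```bash
python3 - <<'E'
from h import *
from cell import cams,readout
s=readout.read_state(); c=cams.camera('wrist'); t=readout.read_state()
print(s['clock'],s['eef_pos'],s['eef_rot'],t['eef_pos'])
np.savez('w2.npz',p=s['eef_pos'],r=s['eef_rot'])
cv2.imwrite('pics/w2.png',c['image'][:,:,::-1])
E
```

```text
1.95 [ 513.33769117 -342.0440676   139.60907848] [-2.0305382   1.56709304  2.48883919] [ 513.83454812 -342.43047466  141.26919656]
```

View pics/w2.png

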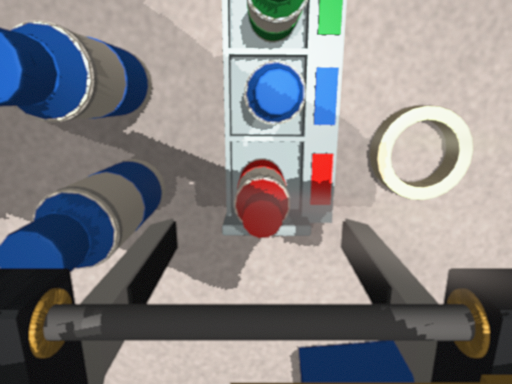

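```bash
python3 - <<'E'
from h import *
d=np.load('w2.npz')
for n,uv,z in(('r',(262,221),123),('b',(277,91),123),('rt',(321.5,178),33),('bt',(326,96),33)):
    w=wback(uv,z,d['p'],d['r']); print(n,w.round(1),tolocal(rd,w).round(1))
i=cv2.imread('pics/w2.png')
cv2.imwrite('pics/w2c.png',cv2.resize(i[60:250,210:350],None,fx=3,fy=3,interpolation=cv2.INTER_CUBIC))
delta([*loc(rd,0,-105,0)[:2],140],rd[2])
E
```

```text
r [ 517.  -341.5  123. ] [  -4.1 -110.4]
b [ 539.8 -267.3  123. ] [  4.2 -33.2]
rt [ 569.7 -345.1   33. ] [  48.3 -103.9]
bt [ 583.3 -277.5   33. ] [ 48.8 -35. ]
t 2.0 pos [ 513.8 -342.4  141.3] q6 -0.45 gap 93.9 F [ 0.6  0.1 -0.3]
turn [-0.001 -0.001  0.001] shift(after turn) [ 1.3  7.  -6.9] shift(now) [ 1.3  7.  -6.9]
```

View pics/w2c.png

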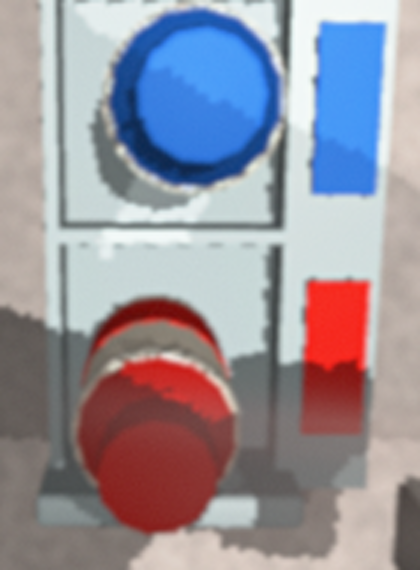

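The arm had still been swinging in the earlier look. At rest, the wrist view agrees with the top view within 1 mm (tags at 48.3 and 48.8). Descending on red now.

apply_moves(plan=[0,0,0,0.0,0.003,-0.004,100,0,0,0,0.025,0,0,100,0,0,0,0.03,0,0,100,0,0,0,0.03,0,0,100,0,0,0,0,0,0,100])

```text
clock: 2.62
eef_pos: [517.4, -338.6, 55.6]
eef_rot: [-2.027, 1.568, 2.492]
wrist_force: [-0.7, -0.4, 0.3]
finger_gap: 94.4
```

apply_moves(plan=[0,0,0,0,0,0,40,0,0,0,0,0,0,35,0,0,0,0,0,0,30,0,0,0,0,0,0,25,0,0,0,0,0,0,20], force=20)

```text
clock: 3.25
eef_pos: [517.8, -339.2, 56.6]
eef_rot: [1.093, 1.571, -0.671]
wrist_force: [-0.7, -0.1, -0.6]
finger_gap: 47.5
```

```bash
cat > look.py <<'E'
import sys
from h import *
from cell import cams,readout
n=sys.argv[1]; cam=sys.argv[2]
s=readout.read_state(); c=cams.camera(cam)
print(s['clock'],s['eef_pos'].round(1),s['eef_rot'].round(3),s['finger_gap'],s['wrist_force'].round(1))
np.savez(n+'.npz',p=s['eef_pos'],r=s['eef_rot'])
cv2.imwrite(f'pics/{n}.png',c['image'][:,:,::-1])
E
python3 look.py w3 wrist
```

```text
3.25 [ 517.8 -339.2   56.6] [ 1.093  1.571 -0.671] 47.515202423920066 [-0.7 -0.1 -0.6]
```

View pics/w3.png

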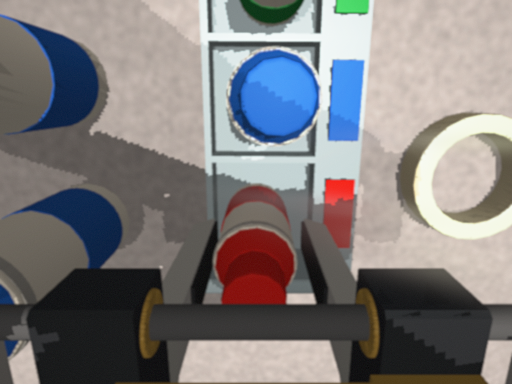

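The red can at (256,255) sits centred between the fingers. I'll close fully and lift.

apply_moves(plan=[0,0,0,0,0,0,10,0,0,0,0,0,0,10,0,0,0,0,0,0,10,0,0,0,0,0,0,10], force=20)

```text
clock: 3.8
eef_pos: [517.7, -339.2, 56.4]
eef_rot: [-1.802, 1.571, 2.717]
wrist_force: [-2.8, 0.5, 0.2]
finger_gap: 39.4
```

apply_moves(plan=[0,0,0,-0.02,0,0,10,0,0,0,-0.035,0,0,10,0,0,0,-0.04,0,0,10,0,0,0,-0.04,0,0,10,0,0,0,0,0,0,10])

```text
clock: 4.42
eef_pos: [518.8, -339.9, 196.0]
eef_rot: [1.137, 1.564, -0.626]
wrist_force: [0.2, -0.0, -0.5]
finger_gap: 40.0
```

```bash
python3 look.py w4 wrist; python3 - <<'E'
from h import *
from cell import readout
print(readout.read_state()['joints'].round(2))
delta([*loc(rs,0,105,0)[:2],195],rs[2])
E
```

```text
4.425 [ 518.8 -339.9  196. ] [ 1.137  1.564 -0.626] 39.96645265447114 [ 0.2 -0.  -0.5]
[-0.64  0.46  1.33  0.    1.35 -0.45]
t 4.47 pos [ 518.1 -339.4  193.3] q6 -0.45 gap 39.8 F [-0.2  0.2 -2.4]
turn [-0.359  0.002 -0.003] shift(after turn) [  -1.7   68.7 -667.1] shift(now) [  -3.  -170.3 -648.7]
```

View pics/w4.png

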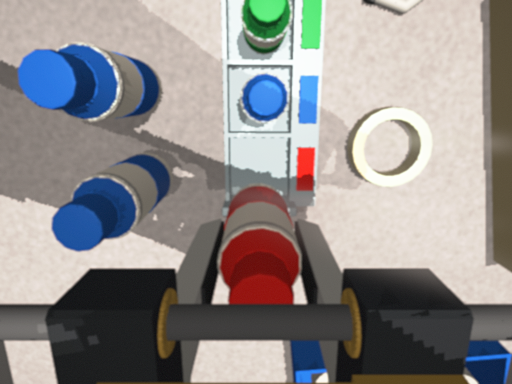

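apply_moves(plan=[-0.12,0,0,-0.004,0,0,10,-0.12,0,0,-0.004,0,0,10,-0.119,0,0,0,0,0,10,0,0,0,0,0.003,-0.025,10,0,0,0,0,0.005,-0.045,10], force=25)

```text
clock: 5.1
eef_pos: [513.3, -268.4, 197.8]
eef_rot: [-2.284, 1.568, 2.593]
wrist_force: [0.8, 1.0, -1.6]
finger_gap: 39.6
```

apply_moves(plan=[0,0,0,0,0.005,-0.05,10,0,0,0,0,0.005,-0.05,10,0,0,0,0,0.005,-0.05,10,0,0,0,0,0.005,-0.05,10,0,0,0,0,0.005,-0.05,10])

```text
clock: 5.72
eef_pos: [496.5, -16.5, 198.5]
eef_rot: [-1.875, 1.569, 3.003]
wrist_force: [0.9, 0.1, -1.1]
finger_gap: 39.5
```

apply_moves(plan=[0,0,0,0,0.005,-0.05,10,0,0,0,0,0.005,-0.05,10,0,0,0,0,0.005,-0.05,10,0,0,0,0,0.005,-0.05,10,0,0,0,0,0.005,-0.05,10])

```text
clock: 6.35
eef_pos: [479.9, 234.0, 198.4]
eef_rot: [-1.364, 1.569, -2.769]
wrist_force: [1.0, -0.4, -1.2]
finger_gap: 39.4
```

apply_moves(plan=[0,0,0,0,0.006,-0.045,10,0,0,0,0,0.004,-0.025,10,0,0,0,0,0,0,10,0,0,0,0,0,0,10])

```text
clock: 6.85
eef_pos: [478.8, 302.5, 198.7]
eef_rot: [-1.152, 1.569, -2.557]
wrist_force: [0.2, -0.2, -2.1]
finger_gap: 39.5
```

```bash
python3 look.py w5 wrist; python3 - <<'E'
from h import *
delta([*loc(rs,0,105,0)[:2],195],rs[2])
E
```

```text
6.85 [478.8 302.5 198.7] [-1.152  1.569 -2.557] 39.54676429766572 [ 0.2 -0.2 -2.1]
t 6.9 pos [479.  302.3 199. ] q6 0.33 gap 40.2 F [-0.1 -0.3 -1.9]
turn [-0.001  0.     0.001] shift(after turn) [  4.    1.  -27.8] shift(now) [  4.    1.  -27.8]
```

View pics/w5.png

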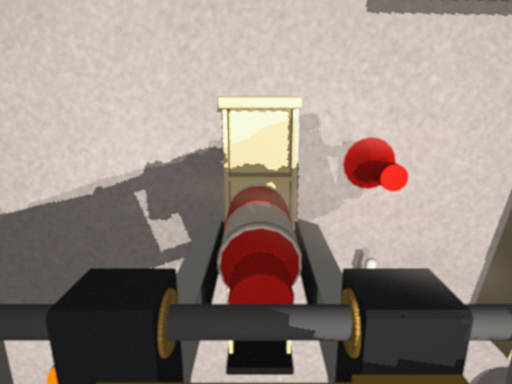

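The end plate's far top edge runs (218,97)–(302,97), and the first divider is near row 176. I'll check these against the rack estimate.

```bash
python3 - <<'E'
from h import *
d=np.load('w5.npz')
for n,uv,z in(('pl',(218.5,97),69),('pr',(302,97),69),('div',(262,175),46)):
    w=wback(uv,z,d['p'],d['r']); print(n,tolocal(rs,w).round(1))
i=cv2.imread('pics/w5.png')
cv2.imwrite('pics/w5c.png',cv2.resize(i[80:240,200:320],None,fx=3.7,fy=3.7,interpolation=cv2.INTER_CUBIC))
E
```

```text
pl [-35.4 153.3]
pr [ 38.6 153.2]
div [ 3.5 77.3]
```

View pics/w5c.png

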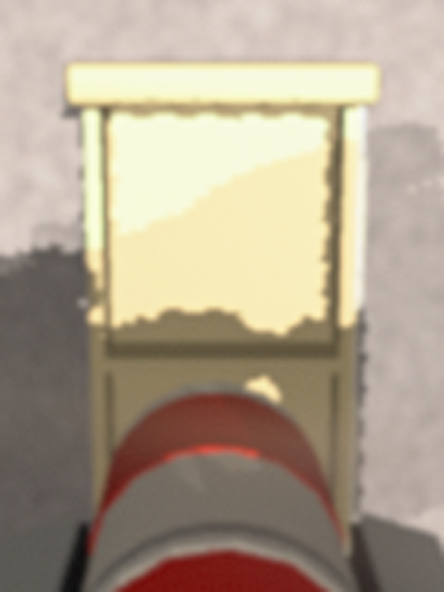

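The wrist view gives the rack offset by about (+1.5, +3) mm, so I'll use +1.5, +2.5. That leaves over 10 mm of margin in the bay.

apply_moves(plan=[0,0,0,0,0.001,-0.015,10,0,0,0,0,0.001,-0.015,10,0,0,0,0.03,0,0,10,0,0,0,0.03,0,0,10,0,0,0,0.03,0,0,10])

```text
clock: 7.52
eef_pos: [475.9, 334.0, 108.5]
eef_rot: [2.137, 1.571, 0.733]
wrist_force: [0.4, 0.7, -1.8]
finger_gap: 39.6
```

apply_moves(plan=[0,0,0,0.02,0,0,10,0,0,0,0.01,0,0,10,0,0,0,0,0,0,10,0,0,0,0,0,0,10])

```text
clock: 8.02
eef_pos: [476.4, 333.6, 80.4]
eef_rot: [1.954, 1.569, 0.55]
wrist_force: [0.3, 0.0, -2.4]
finger_gap: 39.7
```

```bash
python3 look.py w6 wrist;python3 - <<'E'
from h import *
delta([*loc(rs,1.5,107.5,0)[:2],73],rs[2])
E
```

```text
8.025 [476.4 333.6  80.4] [1.954 1.569 0.55 ] 39.6683599773765 [ 0.3  0.  -2.4]
t 8.07 pos [476.5 333.5  80.4] q6 0.38 gap 40.2 F [-0.6 -0.1 -1. ]
turn [-0.    -0.001 -0.001] shift(after turn) [ 7.4 -0.1  0.9] shift(now) [ 7.4 -0.1  0.9]
```

View pics/w6.png

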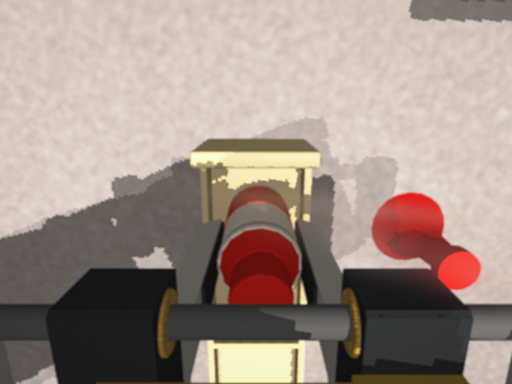

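The can at column 259 is centred between the lips (204–310). Final descent in small steps.

apply_moves(plan=[0,0,0,0.003,0,0,10,0,0,0,0.002,0,0,10,0,0,0,0.001,0,0,10,0,0,0,0.001,0,0,10,0,0,0,0,0,0,10])

```text
clock: 8.7
eef_pos: [476.1, 333.2, 72.5]
eef_rot: [1.885, 1.571, 0.48]
wrist_force: [-0.4, -0.5, -1.7]
finger_gap: 39.5
```

apply_moves(plan=[0,0,0,0.001,0,0,10,0,0,0,0,0,0,10])

```text
clock: 8.95
eef_pos: [476.1, 333.4, 72.3]
eef_rot: [2.218, 1.57, 0.813]
wrist_force: [-3.8, -0.3, 7.4]
finger_gap: 39.7
```

Contact at +7 N. Release, retreat straight up, and check.

apply_moves(plan=[0,0,0,0,0,0,50,0,0,0,0,0,0,60,0,0,0,0,0,0,80,0,0,0,0,0,0,80,0,0,0,0,0,0,80])

```text
clock: 9.57
eef_pos: [476.1, 333.2, 71.4]
eef_rot: [-0.264, 1.571, -1.669]
wrist_force: [-0.1, -0.1, -0.0]
finger_gap: 75.1
```

apply_moves(plan=[0,0,0,-0.02,0,0,80,0,0,0,-0.04,0,0,80,0,0,0,-0.04,0,0,80,0,0,0,-0.03,0,0,100,0,0,0,0,0,0,100])

```text
clock: 10.2
eef_pos: [476.8, 333.6, 203.7]
eef_rot: [1.964, 1.567, 0.559]
wrist_force: [-0.2, 0.5, -0.8]
finger_gap: 91.6
```

```bash
python3 look.py w7 wrist;python3 - <<'E'
from h import *
delta([*loc(rd,2.7,-32.5,0)[:2],200],rd[2])
E
```

```text
10.2 [476.8 333.6 203.7] [1.964 1.567 0.559] 91.58697971851457 [-0.2  0.5 -0.8]
t 10.25 pos [476.2 333.3 201.8] q6 0.38 gap 93.0 F [-0.8  0.5  0.2]
turn [ 0.358 -0.001 -0.001] shift(after turn) [  1.8 175.5 576.7] shift(now) [  1.5 -37.6 601.6]
```

View pics/w7.png

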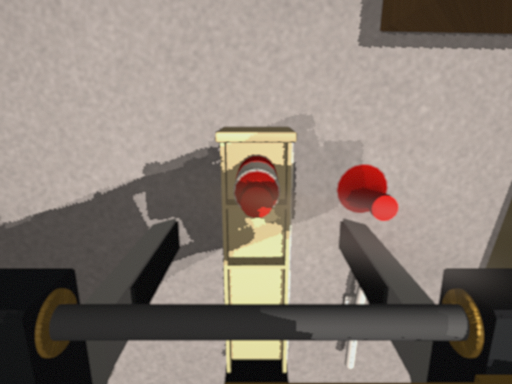

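Red stands upright in its bay at (257,185). Next is blue.

apply_moves(plan=[0.179,0,0,0,0,0,100,0.179,0,0,0,0,0,100,0,0,0,0,0.007,0.025,100,0,0,0,0,0.015,0.05,100,0,0,0,0,0.015,0.05,100])

```text
clock: 10.88
eef_pos: [487.9, 202.0, 199.8]
eef_rot: [-1.032, 1.568, -2.794]
wrist_force: [1.0, -0.1, 0.3]
finger_gap: 93.8
```

apply_moves(plan=[0,0,0,0,0.016,0.053,100,0,0,0,0,0.016,0.053,100,0,0,0,0,0.016,0.053,100,0,0,0,0,0.016,0.053,100,0,0,0,0,0.016,0.053,100])

```text
clock: 11.5
eef_pos: [515.9, -73.7, 200.0]
eef_rot: [-1.602, 1.569, 2.919]
wrist_force: [0.4, 0.4, -0.2]
finger_gap: 94.1
```

apply_moves(plan=[0,0,0,0.01,0.016,0.053,100,0,0,0,0.015,0.016,0.053,100,0,0,0,0.015,0.016,0.05,100,0,0,0,0.01,0.0105,0.03,100,0,0,0,0.01,0,0,100])

```text
clock: 12.12
eef_pos: [537.6, -267.1, 139.0]
eef_rot: [-1.86, 1.568, 2.658]
wrist_force: [-0.1, 0.2, -0.9]
finger_gap: 93.7
```

apply_moves(plan=[0,0,0,0,0,0,100,0,0,0,0,0,0,100])

```text
clock: 12.38
eef_pos: [538.6, -264.7, 141.7]
eef_rot: [1.868, 1.571, 0.107]
wrist_force: [0.2, 0.3, 1.0]
finger_gap: 93.9
```

```bash
python3 look.py w8 wrist;python3 - <<'E'
from h import *
delta([*loc(rd,2.7,-32.5,0)[:2],56],rd[2])
E
```

```text
12.375 [ 538.6 -264.7  141.7] [1.868 1.571 0.107] 93.87795744414875 [0.2 0.3 1. ]
t 12.43 pos [ 538.7 -264.8  141.9] q6 -0.33 gap 94.1 F [-0.5  0.3  0.4]
turn [ 0.001  0.    -0.001] shift(after turn) [85.9  0.1  1.5] shift(now) [85.9  0.1  1.5]
```

View pics/w8.png

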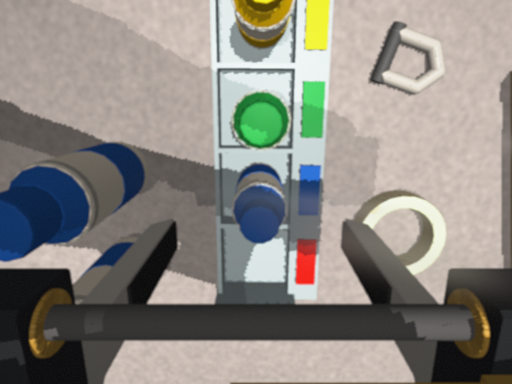

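The small blue can at (260,205) is under the grasp centre. Descend and close.

apply_moves(plan=[0,0,0,0.025,0.001,0.001,100,0,0,0,0.03,0,0,90,0,0,0,0.03,0,0,80,0,0,0,0,0,0,60,0,0,0,0,0,0,40], force=20)

```text
clock: 13.05
eef_pos: [539.9, -266.9, 58.1]
eef_rot: [1.258, 1.569, -0.505]
wrist_force: [0.4, -0.4, 0.2]
finger_gap: 58.5
```

apply_moves(plan=[0,0,0,0,0,0,10,0,0,0,0,0,0,10,0,0,0,0,0,0,10,0,0,0,0,0,0,10,0,0,0,0,0,0,10])

```text
clock: 13.68
eef_pos: [539.5, -267.1, 57.3]
eef_rot: [1.216, 1.57, -0.547]
wrist_force: [-1.7, 1.4, 6.5]
finger_gap: 39.9
```

apply_moves(plan=[0,0,0,0,0,0,10,0,0,0,0,0,0,10,0,0,0,0,0,0,10])

```text
clock: 14.05
eef_pos: [539.5, -267.1, 57.3]
eef_rot: [1.225, 1.57, -0.537]
wrist_force: [-1.8, 1.2, 7.3]
finger_gap: 39.8
```

apply_moves(plan=[0,0,0,-0.02,0,0,10,0,0,0,-0.035,0,0,10,0,0,0,-0.045,0,0,10,0,0,0,-0.045,0,0,10,0,0,0,0,0,0,10], force=25)

```text
clock: 14.68
eef_pos: [540.2, -267.5, 204.9]
eef_rot: [1.245, 1.565, -0.518]
wrist_force: [0.3, -0.6, -3.2]
finger_gap: 39.7
```

apply_moves(plan=[-0.12,0,0,0,0,0,10,-0.12,0,0,0,0,0,10,-0.119,0,0,0,0,0,10])

```text
clock: 15.05
eef_pos: [538.8, -266.6, 199.7]
eef_rot: [-2.267, 1.568, 2.616]
wrist_force: [-0.1, -0.1, -2.7]
finger_gap: 39.8
```

```bash
python3 look.py w9 wrist;python3 - <<'E'
from h import *
delta([*loc(rs,1.5,37.5,0)[:2],200],rs[2])
E
```

```text
15.05 [ 538.8 -266.6  199.7] [-2.267  1.568  2.616] 39.82192229152181 [-0.1 -0.1 -2.7]
t 15.1 pos [ 538.7 -266.6  199.7] q6 -0.7 gap 39.7 F [-0.3 -0.4 -2.5]
turn [ 0.01  -0.002  0.002] shift(after turn) [-3.000e-01  3.790e+01 -5.313e+02] shift(now) [ 5.000e-01  4.330e+01 -5.309e+02]
```

View pics/w9.png

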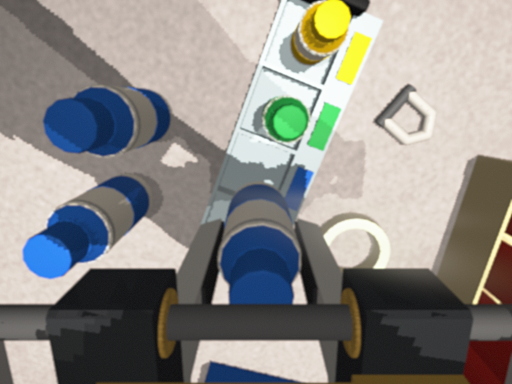

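apply_moves(plan=[0,0,0,0,0.002,-0.025,10,0,0,0,0,0.004,-0.045,10,0,0,0,0,0.004,-0.05,10,0,0,0,0,0.004,-0.05,10,0,0,0,0,0.004,-0.05,10])

```text
clock: 15.72
eef_pos: [519.6, -45.4, 200.4]
eef_rot: [-1.92, 1.569, 2.957]
wrist_force: [0.6, -0.4, -2.9]
finger_gap: 39.8
```

apply_moves(plan=[0,0,0,0,0.004,-0.05,10,0,0,0,0,0.004,-0.05,10,0,0,0,0,0.004,-0.05,10,0,0,0,0,0.004,-0.05,10,0,0,0,0,0.004,-0.05,10])

```text
clock: 16.35
eef_pos: [497.8, 204.4, 200.4]
eef_rot: [-1.405, 1.569, -2.811]
wrist_force: [0.5, -1.1, -2.8]
finger_gap: 39.4
```

apply_moves(plan=[0,0,0,0,0.004,-0.04,10,0,0,0,0,0.001,-0.02,10,0.01,0,0,0,0,0,10,0,0,0,0,0,0,10,0,0,0,0,0,0,10])

```text
clock: 16.98
eef_pos: [493.8, 261.9, 201.5]
eef_rot: [0.214, 1.571, -1.202]
wrist_force: [-0.1, -0.5, -2.3]
finger_gap: 39.9
```

```bash
python3 look.py w10 wrist;python3 - <<'E'
from h import *
delta([*loc(rs,1.5,37.5,0)[:2],74],rs[2])
E
```

```text
16.975 [493.8 261.9 201.5] [ 0.214  1.571 -1.202] 39.92652695065741 [-0.1 -0.5 -2.3]
t 17.02 pos [493.8 262.  201.5] q6 0.27 gap 39.9 F [ 0.2  0.5 -2.7]
turn [-0.011  0.    -0.   ] shift(after turn) [127.5  -5.4  -2.5] shift(now) [127.5  -5.4  -2.5]
```

View pics/w10.png

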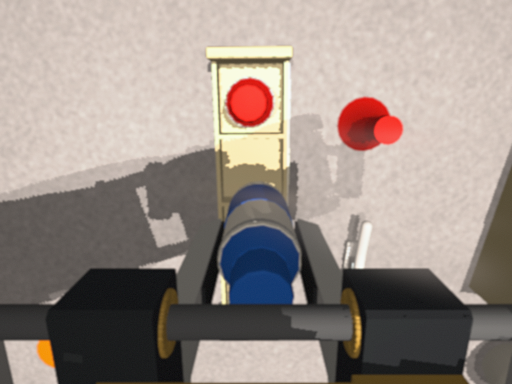

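Red is still standing in the far bay at (249,102). Align, then lower blue.

apply_moves(plan=[-0.011,0,0,0,-0.005,-0.0025,10,0,0,0,0.035,0,0,10,0,0,0,0.04,0,0,10,0,0,0,0.03,0,0,10,0,0,0,0.015,0,0,10])

```text
clock: 17.65
eef_pos: [487.6, 264.3, 80.2]
eef_rot: [-1.315, 1.569, -2.717]
wrist_force: [0.5, -0.8, -1.7]
finger_gap: 39.9
```

apply_moves(plan=[0,0,0,0,0,0,10,0,0,0,0,0,0,10])

```text
clock: 17.9
eef_pos: [488.8, 264.8, 82.8]
eef_rot: [1.831, 1.569, 0.428]
wrist_force: [0.3, -0.2, -1.5]
finger_gap: 39.9
```

```bash
python3 look.py w11 wrist;python3 - <<'E'
from h import *
delta([*loc(rs,1.5,37.5,0)[:2],73],rs[2])
E
```

```text
17.9 [488.8 264.8  82.8] [1.831 1.569 0.428] 39.88828361104428 [ 0.3 -0.2 -1.5]
t 17.95 pos [488.8 264.8  82.8] q6 0.26 gap 39.7 F [-0.6  0.3 -2.2]
turn [ 0.002 -0.001 -0.002] shift(after turn) [ 9.8 -0.9  1.1] shift(now) [ 9.8 -0.9  1.1]
```

View pics/w11.png

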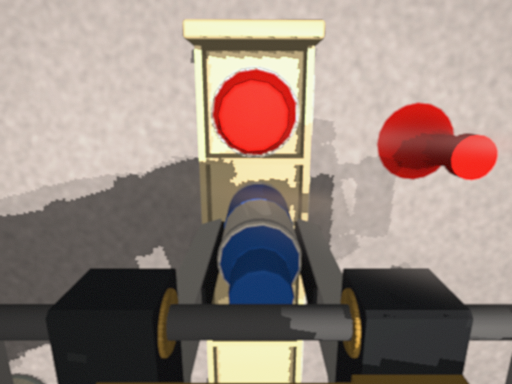

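Lips run from column 203 to 310 and the can is at 258, so it is centred. Lowering slowly.

apply_moves(plan=[0,0,0,0.004,0,0,10,0,0,0,0.002,0,0,10,0,0,0,0.001,0,0,10,0,0,0,0.001,0,0,10,0,0,0,0,0,0,10])

```text
clock: 18.58
eef_pos: [488.2, 264.6, 73.5]
eef_rot: [1.939, 1.571, 0.536]
wrist_force: [0.8, 0.2, -2.1]
finger_gap: 39.6
```

apply_moves(plan=[0,0,0,0.001,0,0,10,0,0,0,0,0,0,10])

```text
clock: 18.82
eef_pos: [488.3, 264.8, 73.4]
eef_rot: [2.086, 1.57, 0.683]
wrist_force: [-3.8, -0.3, 9.5]
finger_gap: 39.7
```

Contact as predicted, at 73.4. Release and rise.

apply_moves(plan=[0,0,0,0,0,0,50,0,0,0,0,0,0,60,0,0,0,0,0,0,80,0,0,0,0,0,0,80,0,0,0,0,0,0,80])

```text
clock: 19.45
eef_pos: [488.2, 264.6, 72.4]
eef_rot: [-2.129, 1.571, 2.752]
wrist_force: [-0.3, 0.7, 0.6]
finger_gap: 75.0
```

apply_moves(plan=[0,0,0,-0.02,0,0,80,0,0,0,-0.04,0,0,80,0,0,0,-0.04,0,0,80,0,0,0,-0.03,0,0,100,0,0,0,0,0,0,100])

```text
clock: 20.08
eef_pos: [488.9, 264.9, 204.6]
eef_rot: [1.841, 1.567, 0.438]
wrist_force: [-0.4, -1.2, -0.9]
finger_gap: 91.6
```

apply_moves(plan=[0.179,0,0,0,0,0,100,0.179,0,0,0,0,0,100,0,0,0,0,0,0,100])

```text
clock: 20.45
eef_pos: [487.9, 264.4, 201.3]
eef_rot: [-0.949, 1.569, -2.709]
wrist_force: [-0.6, -0.3, -0.1]
finger_gap: 94.3
```

```bash
python3 look.py w12 wrist;python3 - <<'E'
from h import *
d=np.load('w8.npz')
delta([*loc(rd,4.2,30.5,0)[:2],142],rd[2])
for uv in((262,119),): print(tolocal(rd,wback(uv,110,d['p'],d['r'])),tolocal(rd,wback(uv,123,d['p'],d['r'])))
E
```

```text
20.45 [487.9 264.4 201.3] [-0.949  1.569 -2.709] 94.29462066750156 [-0.6 -0.3 -0.1]
t 20.5 pos [487.9 264.4 201.5] q6 0.62 gap 94.1 F [ 0.4 -0.1 -0.8]
turn [0.006 0.001 0.001] shift(after turn) [ 59.5 152.3 448.4] shift(now) [ 59.7 149.8 449.2]
[ 5.9316294  31.30762798] [ 5.80213592 32.02300117]
```

View pics/w12.png

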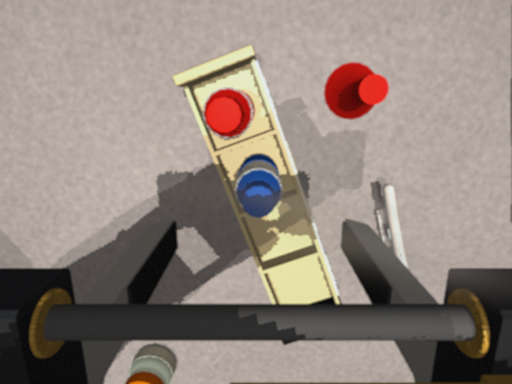

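Red and blue are both upright. Going to green.

apply_moves(plan=[0,0,0,0,0.008,0.025,100,0,0,0,0,0.016,0.05,100,0,0,0,0,0.018,0.053,100,0,0,0,0,0.018,0.053,100,0,0,0,0,0.018,0.053,100])

```text
clock: 21.12
eef_pos: [520.5, 18.3, 202.1]
eef_rot: [-1.511, 1.57, 3.016]
wrist_force: [0.4, 0.0, 0.0]
finger_gap: 94.1
```

apply_moves(plan=[0,0,0,0,0.018,0.053,100,0,0,0,0,0.018,0.053,100,0,0,0,0,0.018,0.053,100,0,0,0,0.01,0.013,0.04,100,0,0,0,0.01,0.0055,0.016,100])

```text
clock: 21.75
eef_pos: [550.9, -206.6, 181.3]
eef_rot: [-1.757, 1.57, 2.767]
wrist_force: [0.8, 0.6, 0.3]
finger_gap: 94.1
```

apply_moves(plan=[0.006,0,0,0.02,0,0,100,0,0,0,0.02,0,0,100,0,0,0,0,0,0,100,0,0,0,0,0,0,100])

```text
clock: 22.25
eef_pos: [551.6, -204.4, 143.2]
eef_rot: [1.404, 1.57, -0.361]
wrist_force: [-0.5, 0.3, 0.2]
finger_gap: 93.9
```

```bash
python3 look.py w13 wrist;python3 - <<'E'
from h import *
delta([*loc(rd,4.8,31,0)[:2],56.5],rd[2])
E
```

```text
22.25 [ 551.6 -204.4  143.2] [ 1.404  1.57  -0.361] 93.92091397157168 [-0.5  0.3  0.2]
t 22.3 pos [ 551.6 -204.5  143.4] q6 -0.22 gap 93.8 F [ 0.6 -0.3  0.6]
turn [-0.003  0.    -0.001] shift(after turn) [86.9  1.  -0.4] shift(now) [86.9  0.9 -0.4]
```

View pics/w13.png

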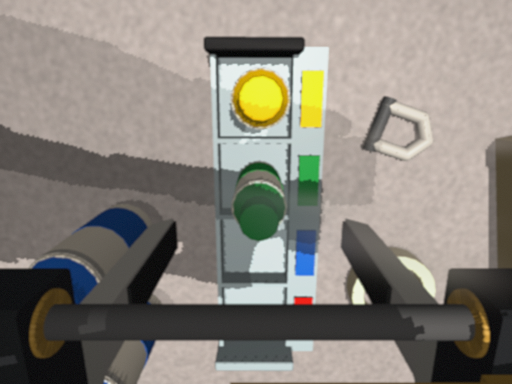

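Green at (259,205) is centred. Descend and grip.

apply_moves(plan=[0,0,0,0.027,0.001,0,100,0,0,0,0.03,0,0,90,0,0,0,0.03,0,0,80,0,0,0,0,0,0,60,0,0,0,0,0,0,40], force=20)

```text
clock: 22.92
eef_pos: [552.9, -205.2, 57.2]
eef_rot: [1.363, 1.569, -0.403]
wrist_force: [-0.2, -0.2, 0.1]
finger_gap: 58.8
```

apply_moves(plan=[0,0,0,0,0,0,10,0,0,0,0,0,0,10,0,0,0,0,0,0,10,0,0,0,0,0,0,10,0,0,0,0,0,0,10])

```text
clock: 23.55
eef_pos: [552.5, -205.2, 56.4]
eef_rot: [1.33, 1.57, -0.437]
wrist_force: [-1.9, 0.4, 6.4]
finger_gap: 39.7
```

apply_moves(plan=[0,0,0,0,0,0,10,0,0,0,0,0,0,10], force=25)

```text
clock: 23.8
eef_pos: [552.5, -205.1, 56.3]
eef_rot: [1.325, 1.57, -0.442]
wrist_force: [-2.2, 1.6, 6.8]
finger_gap: 39.8
```

apply_moves(plan=[0,0,0,-0.02,0,0,10,0,0,0,-0.035,0,0,10,0,0,0,-0.045,0,0,10,0,0,0,-0.045,0,0,10,0,0,0,0,0,0,10])

```text
clock: 24.42
eef_pos: [553.2, -205.4, 203.9]
eef_rot: [1.352, 1.565, -0.414]
wrist_force: [-0.1, -0.2, -2.4]
finger_gap: 39.6
```

apply_moves(plan=[-0.12,0,0,0,0,0,10,-0.12,0,0,0,0,0,10,-0.117,0,0,0,0,0,10,0,0,0,0,0,0,10])

```text
clock: 24.92
eef_pos: [551.8, -204.8, 199.0]
eef_rot: [-2.165, 1.569, 2.708]
wrist_force: [-0.4, 1.2, -2.7]
finger_gap: 39.6
```

```bash
python3 look.py w14 wrist;python3 - <<'E'
from h import *
delta([*loc(rs,1.5,-32.5,0)[:2],200],rs[2])
E
```

```text
24.925 [ 551.8 -204.8  199. ] [-2.165  1.569  2.708] 39.61779351840302 [-0.4  1.2 -2.7]
t 24.98 pos [ 551.8 -204.8  199.3] q6 -0.58 gap 40.0 F [-0.2  0.7 -1.8]
turn [-0.008 -0.001  0.001] shift(after turn) [  -0.7   14.7 -402.5] shift(now) [-3.000e-01  1.150e+01 -4.026e+02]
```

View pics/w14.png

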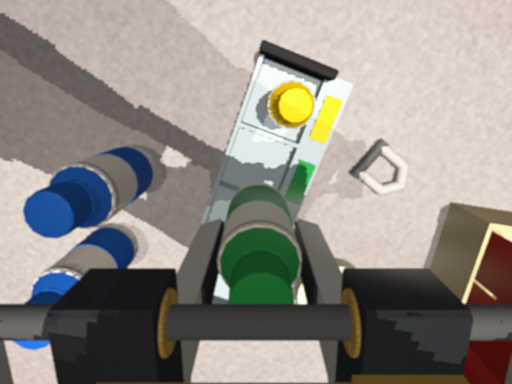

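Green held. Carry to bay −35.

apply_moves(plan=[0,0,0,0,0.001,-0.025,10,0,0,0,0,0.001,-0.045,10,0,0,0,0,0.0015,-0.05,10,0,0,0,0,0.0015,-0.05,10,0,0,0,0,0.0015,-0.05,10])

```text
clock: 25.6
eef_pos: [522.3, 15.8, 200.3]
eef_rot: [-3.124, 1.571, 1.748]
wrist_force: [0.8, 0.5, -1.6]
finger_gap: 39.8
```

apply_moves(plan=[0,0,0,0,0.0015,-0.05,10,0,0,0,0,0.0015,-0.05,10,0,0,0,0,0.0015,-0.05,10,0,0,0,0,0.0005,-0.024,10,-0.008,0,0,0,0,-0.0085,10])

```text
clock: 26.22
eef_pos: [498.0, 195.8, 200.2]
eef_rot: [-1.775, 1.57, 3.108]
wrist_force: [0.6, -0.1, -2.4]
finger_gap: 39.8
```

apply_moves(plan=[0,0,0,0.02,0,0,10,0,0,0,0.02,0,0,10,0,0,0,0,0,0,10,0,0,0,0,0,0,10])

```text
clock: 26.72
eef_pos: [499.3, 194.0, 161.3]
eef_rot: [1.704, 1.57, 0.301]
wrist_force: [-0.2, 0.1, -3.3]
finger_gap: 39.7
```

```bash
python3 look.py w15 wrist;python3 - <<'E'
from h import *
delta([*loc(rs,1.5,-32.5,0)[:2],72.5],rs[2])
E
```

```text
26.725 [499.3 194.  161.3] [1.704 1.57  0.301] 39.73952541374739 [-0.2  0.1 -3.3]
t 26.77 pos [499.4 194.1 161.4] q6 0.13 gap 39.4 F [ 0.4  0.8 -2.9]
turn [ 0.002 -0.    -0.001] shift(after turn) [88.9  0.4 -0.4] shift(now) [88.9  0.3 -0.4]
```

View pics/w15.png

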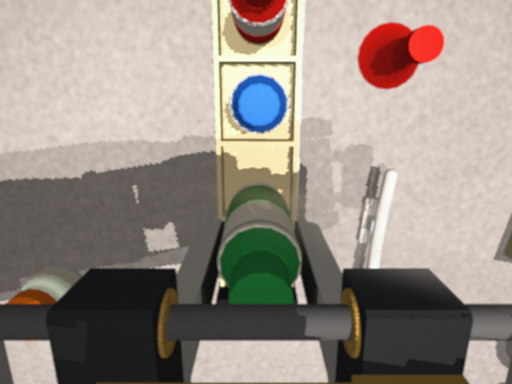

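Blue is centred in its bay at (259,103), and green is aligned over the next one. Lower.

apply_moves(plan=[0,0,0,0.03,0,0,10,0,0,0,0.03,0,0,10,0,0,0,0.017,0,0,10,0,0,0,0.004,0,0,10,0,0,0,0,0,0,10])

```text
clock: 27.4
eef_pos: [499.5, 194.3, 80.3]
eef_rot: [1.738, 1.57, 0.336]
wrist_force: [0.5, -1.0, -1.7]
finger_gap: 39.8
```

apply_moves(plan=[0,0,0,0.002,0,0,10,0,0,0,0.001,0,0,10,0,0,0,0.001,0,0,10,0,0,0,0,0,0,10])

```text
clock: 27.9
eef_pos: [499.0, 194.2, 75.4]
eef_rot: [-1.699, 1.571, -3.101]
wrist_force: [-0.5, 0.4, -1.5]
finger_gap: 39.9
```

apply_moves(plan=[0,0,0,0.001,0,0,10,0,0,0,0.001,0,0,10,0,0,0,0.001,0,0,10,0,0,0,0,0,0,10,0,0,0,0,0,0,10])

```text
clock: 28.52
eef_pos: [499.0, 194.2, 72.5]
eef_rot: [1.509, 1.571, 0.107]
wrist_force: [-0.3, -0.3, -0.5]
finger_gap: 39.7
```

apply_moves(plan=[0,0,0,0.001,0,0,10,0,0,0,0,0,0,10])

```text
clock: 28.78
eef_pos: [499.1, 194.3, 72.3]
eef_rot: [1.857, 1.57, 0.455]
wrist_force: [-5.1, -1.4, 9.9]
finger_gap: 39.8
```

Contact. Release, rise and turn towards yellow.

apply_moves(plan=[0,0,0,0,0,0,50,0,0,0,0,0,0,60,0,0,0,0,0,0,80,0,0,0,0,0,0,80,0,0,0,0,0,0,80])

```text
clock: 29.4
eef_pos: [499.0, 194.2, 71.4]
eef_rot: [-1.723, 1.571, -3.124]
wrist_force: [-0.1, -0.9, -0.4]
finger_gap: 75.0
```

apply_moves(plan=[0,0,0,-0.02,0,0,80,0,0,0,-0.04,0,0,80,0,0,0,-0.04,0,0,80,0,0,0,-0.03,0,0,100,0,0,0,0,0,0,100])

```text
clock: 30.02
eef_pos: [499.8, 194.4, 203.5]
eef_rot: [1.698, 1.567, 0.296]
wrist_force: [0.1, -0.2, -0.6]
finger_gap: 91.5
```

apply_moves(plan=[0.179,0,0,0,0,0,100,0.179,0,0,0,0,0,100,0,0,0,0,0,0,100])

```text
clock: 30.4
eef_pos: [498.7, 194.0, 200.3]
eef_rot: [-1.077, 1.569, -2.836]
wrist_force: [0.8, -0.1, 0.5]
finger_gap: 93.8
```

```bash
python3 look.py w16 wrist;python3 - <<'E'
from h import *
d=np.load('w13.npz')
delta([*loc(rd,5.5,105.8,0)[:2],142],rd[2])
for uv in((261,97),): print(tolocal(rd,wback(uv,123,d['p'],d['r'])))
E
```

```text
30.4 [498.7 194.  200.3] [-1.077  1.569 -2.836] 93.80997959219381 [ 0.8 -0.1  0.5]
t 30.45 pos [498.7 194.1 200.5] q6 0.49 gap 93.9 F [ 0.1 -0.1 -0.6]
turn [0.007 0.001 0.001] shift(after turn) [ 58.5 129.6 306. ] shift(now) [ 58.5 127.6 306.9]
[  6.69680473 105.96313838]
```

View pics/w16.png

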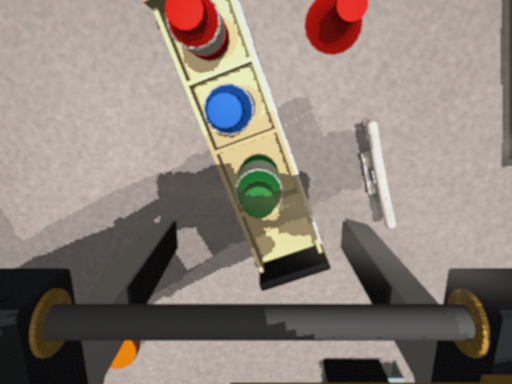

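Three are standing. On to yellow.

apply_moves(plan=[0,0,0,0,0.01,0.025,100,0,0,0,0,0.02,0.048,100,0,0,0,0,0.022,0.052,100,0,0,0,0,0.022,0.052,100,0,0,0,0,0.022,0.052,100])

```text
clock: 31.08
eef_pos: [550.3, -50.6, 201.0]
eef_rot: [-1.616, 1.57, 2.912]
wrist_force: [1.0, -0.1, 0.1]
finger_gap: 94.2
```

apply_moves(plan=[0,0,0,0,0.02,0.048,100,0.007,0,0,0.01,0.012,0.03,100,0,0,0,0.025,0,0,100,0,0,0,0.025,0,0,100,0,0,0,0,0,0,100])

```text
clock: 31.7
eef_pos: [566.1, -131.2, 139.5]
eef_rot: [-1.68, 1.567, 2.839]
wrist_force: [-0.5, -0.3, 0.1]
finger_gap: 93.5
```

apply_moves(plan=[0,0,0,0,0,0,100])

```text
clock: 31.82
eef_pos: [567.4, -131.4, 142.3]
eef_rot: [1.455, 1.57, -0.31]
wrist_force: [-1.0, -0.3, -0.0]
finger_gap: 94.0
```

```bash
python3 look.py w17 wrist;python3 - <<'E'
from h import *
delta([*loc(rd,6,105.8,0)[:2],56.5],rd[2])
E
```

```text
31.825 [ 567.4 -131.4  142.3] [ 1.455  1.57  -0.31 ] 93.97446713730798 [-1.  -0.3 -0. ]
t 31.88 pos [ 567.5 -131.4  142.6] q6 -0.1 gap 94.3 F [-0.3  0.5  0.7]
turn [-0.003  0.    -0.002] shift(after turn) [86.1  0.5 -0.4] shift(now) [86.1  0.4 -0.4]
```

View pics/w17.png

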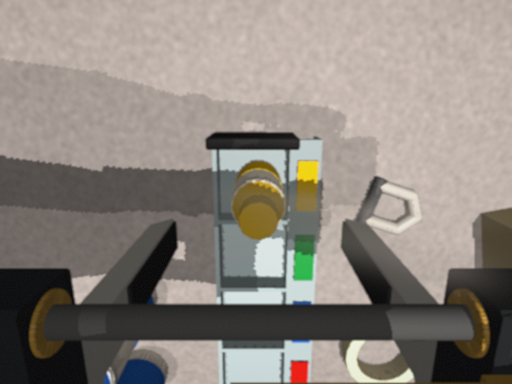

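Yellow at (258,205) is centred.

apply_moves(plan=[0,0,0,0.026,0,0,100,0,0,0,0.03,0,0,90,0,0,0,0.03,0,0,80,0,0,0,0,0,0,60,0,0,0,0,0,0,40], force=20)

```text
clock: 32.5
eef_pos: [567.9, -131.6, 57.2]
eef_rot: [1.481, 1.569, -0.285]
wrist_force: [0.2, -1.1, 0.2]
finger_gap: 58.8
```

apply_moves(plan=[0,0,0,0,0,0,10,0,0,0,0,0,0,10,0,0,0,0,0,0,10,0,0,0,0,0,0,10,0,0,0,0,0,0,10])

```text
clock: 33.12
eef_pos: [567.5, -131.5, 56.4]
eef_rot: [1.466, 1.569, -0.301]
wrist_force: [-1.6, 0.5, 6.5]
finger_gap: 39.8
```

apply_moves(plan=[0,0,0,0,0,0,10,0,0,0,0,0,0,10], force=25)

```text
clock: 33.38
eef_pos: [567.5, -131.5, 56.4]
eef_rot: [1.471, 1.569, -0.295]
wrist_force: [-1.7, 0.5, 6.6]
finger_gap: 39.6
```

apply_moves(plan=[0,0,0,-0.02,0,0,10,0,0,0,-0.035,0,0,10,0,0,0,-0.045,0,0,10,0,0,0,-0.045,0,0,10,0,0,0,0,0,0,10])

```text
clock: 34.0
eef_pos: [568.1, -131.7, 203.9]
eef_rot: [1.477, 1.565, -0.29]
wrist_force: [0.2, 0.5, -2.6]
finger_gap: 39.6
```

apply_moves(plan=[-0.12,0,0,0,0,0,10,-0.12,0,0,0,0,0,10,-0.118,0,0,0,0,0,10,0,0,0,0,0,0,10])

```text
clock: 34.5
eef_pos: [566.6, -131.3, 199.1]
eef_rot: [-2.016, 1.569, 2.858]
wrist_force: [-0.1, -0.1, -1.5]
finger_gap: 39.6
```

```bash
python3 look.py w18 wrist;python3 - <<'E'
from h import *
delta([*loc(rs,1.5,-102.5,0)[:2],200],rs[2])
E
```

```text
34.5 [ 566.6 -131.3  199.1] [-2.016  1.569  2.858] 39.61091671986896 [-0.1 -0.1 -1.5]
t 34.55 pos [ 566.7 -131.3  199.4] q6 -0.45 gap 39.9 F [ 0.2  0.  -1.5]
turn [-0.007 -0.001  0.001] shift(after turn) [  -0.6  -12.2 -262.5] shift(now) [  -0.4  -14.  -262.4]
```

View pics/w18.png

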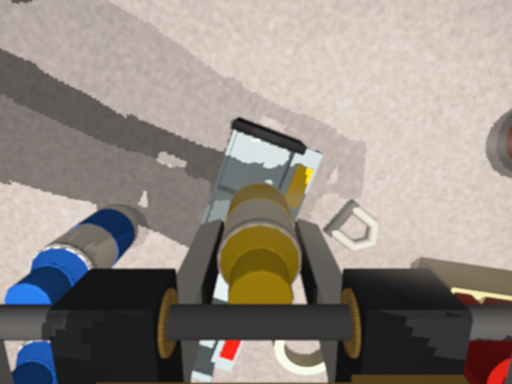

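Yellow held. Carry to the bay next to the black end.

apply_moves(plan=[0,0,0,0,-0.001,-0.025,10,0,0,0,0,-0.002,-0.045,10,0,0,0,0,-0.003,-0.05,10,0,0,0,0,-0.003,-0.05,10,0,0,0,0,-0.003,-0.05,10])

```text
clock: 35.17
eef_pos: [519.0, 85.2, 200.0]
eef_rot: [-1.703, 1.57, -3.115]
wrist_force: [0.6, -0.4, -1.2]
finger_gap: 40.3
```

apply_moves(plan=[0,0,0,0,-0.0015,-0.03,10,-0.007,0,0,0,-0.0005,-0.0125,10,0,0,0,0.025,0,0,10,0,0,0,0.015,0,0,10,0,0,0,0,0,0,10])

```text
clock: 35.8
eef_pos: [510.6, 124.7, 159.4]
eef_rot: [-1.541, 1.569, -2.944]
wrist_force: [-0.1, 0.6, -2.0]
finger_gap: 39.3
```

apply_moves(plan=[0,0,0,0,0,0,10,0,0,0,0,0,0,10])

```text
clock: 36.05
eef_pos: [511.2, 125.3, 161.2]
eef_rot: [1.573, 1.57, 0.171]
wrist_force: [0.1, 0.1, -2.3]
finger_gap: 40.0
```

```bash
python3 look.py w19 wrist;python3 - <<'E'
from h import *
delta([*loc(rs,1.5,-102.5,0)[:2],72.5],rs[2])
E
```

```text
36.05 [511.2 125.3 161.2] [1.573 1.57  0.171] 39.95818094944488 [ 0.1  0.1 -2.3]
t 36.1 pos [511.2 125.3 161.1] q6 0.0 gap 39.4 F [-0.2 -0.2 -1.7]
turn [ 0.002 -0.    -0.001] shift(after turn) [88.6  0.1 -0.2] shift(now) [88.6  0.  -0.2]
```

View pics/w19.png

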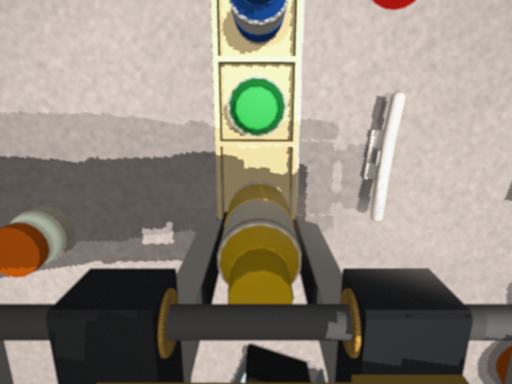

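Aligned, with green centred in its bay at (257,105). Lower.

apply_moves(plan=[0,0,0,0.03,0,0,10,0,0,0,0.03,0,0,10,0,0,0,0.017,0,0,10,0,0,0,0.006,0,0,10,0,0,0,0,0,0,10])

```text
clock: 36.72
eef_pos: [511.2, 125.4, 77.9]
eef_rot: [1.567, 1.57, 0.165]
wrist_force: [-0.2, -0.0, -1.2]
finger_gap: 39.4
```

apply_moves(plan=[0,0,0,0.002,0,0,10,0,0,0,0.001,0,0,10,0,0,0,0.001,0,0,10,0,0,0,0,0,0,10,0,0,0,0,0,0,10])

```text
clock: 37.35
eef_pos: [510.9, 125.4, 73.5]
eef_rot: [1.253, 1.571, -0.148]
wrist_force: [-0.6, -0.3, -1.8]
finger_gap: 39.4
```

apply_moves(plan=[0,0,0,0.001,0,0,10,0,0,0,0,0,0,10])

```text
clock: 37.6
eef_pos: [510.9, 125.4, 72.5]
eef_rot: [1.522, 1.571, 0.12]
wrist_force: [0.8, 0.2, -0.3]
finger_gap: 39.6
```

apply_moves(plan=[0,0,0,0.001,0,0,10,0,0,0,0,0,0,10])

```text
clock: 37.85
eef_pos: [511.0, 125.4, 72.4]
eef_rot: [1.558, 1.57, 0.156]
wrist_force: [-5.2, -1.2, 11.2]
finger_gap: 39.8
```

Contact. Release, rise, and move back off the rack to look.

apply_moves(plan=[0,0,0,0,0,0,50,0,0,0,0,0,0,60,0,0,0,0,0,0,80,0,0,0,0,0,0,80,0,0,0,0,0,0,80])

```text
clock: 38.48
eef_pos: [510.9, 125.4, 71.4]
eef_rot: [-1.95, 1.571, 2.931]
wrist_force: [-0.6, -0.7, -0.3]
finger_gap: 74.8
```

apply_moves(plan=[0,0,0,-0.02,0,0,80,0,0,0,-0.04,0,0,80,0,0,0,-0.04,0,0,80,0,0,0,-0.04,0,0,100,0,0,0,0,0,0,100])

```text
clock: 39.1
eef_pos: [511.9, 125.6, 214.3]
eef_rot: [1.571, 1.566, 0.17]
wrist_force: [0.7, -0.5, -0.6]
finger_gap: 91.8
```

apply_moves(plan=[0,0,0,0,0,0.03,100,0,0,0,0,0,0.05,100,0,0,0,0,0,0.05,100,0,0,0,0,0,0.03,100,0,0,0,0,0,0,100])

```text
clock: 39.72
eef_pos: [537.5, -33.8, 210.1]
eef_rot: [-1.83, 1.569, 3.049]
wrist_force: [-0.3, 0.8, -0.8]
finger_gap: 94.0
```

```bash
python3 look.py w20 wrist; python3 look.py t20 top; python3 look.py s20 scene; python3 - <<'E'
import cv2,numpy as np
w=cv2.imread('pics/w20.png')
t=cv2.resize(cv2.imread('pics/t20.png')[130:260,90:290],(512,333)); s=cv2.resize(cv2.imread('pics/s20.png')[100:230,250:420],(390,298))
H=np.zeros((600,800,3),np.uint8)
H[:298,:390]=s; H[:288,400:784]=cv2.resize(w,(384,288)); H[300:600,:461]=cv2.resize(t,(461,300))
cv2.imwrite('pics/fin.png',H)
E
```

```text
39.725 [537.5 -33.8 210.1] [-1.83   1.569  3.049] 93.9518729818974 [-0.3  0.8 -0.8]
39.775 [537.5 -32.6 210.4] [-1.948  1.569  2.932] 93.68254784937125 [ 0.3  0.1 -0.1]
39.825 [537.5 -31.9 210.6] [-2.026  1.569  2.855] 94.34659469482797 [-0.7  0.6  0.2]
```

View pics/fin.png

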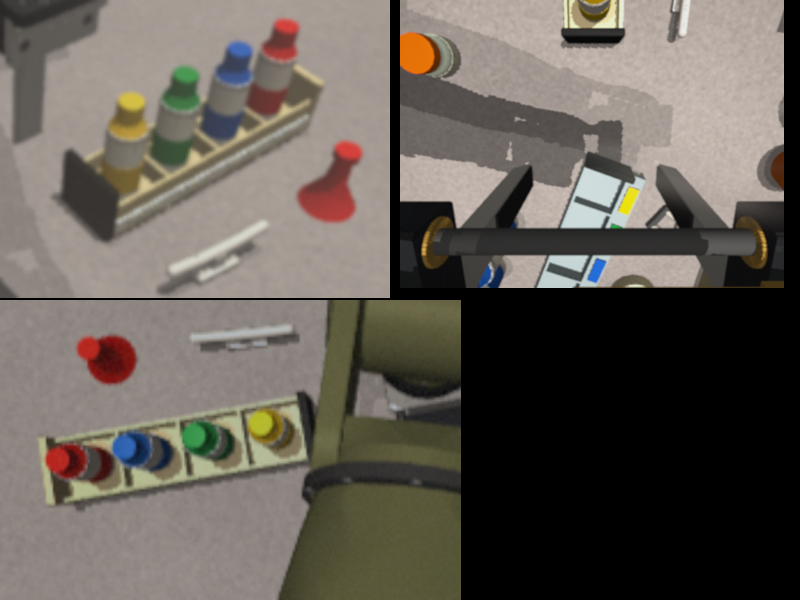

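All four stand upright, one per bay, in the order yellow, green, blue, red from the black end. The gripper is clear of everything, so I'm handing in.

```bash
python3 -c "
from cell import ticket
print(ticket.sign_off())"
```

```text
the job is handed in; nothing more can be done
None
```

I moved all four canisters to the display rack, and they stand upright, one per bay. Counted from the black end, the order is yellow, green, blue, red, the same as on the delivery rack. I left the two large blue bottles alone; the blue canister I moved was the smallest one, at the blue tag.

- **Set-down:** I lowered each can in roughly 1 mm steps until it touched the bay floor (7–11 N on the wrist), then released it. The whole job took about 40 s of the 109 s allowed.
- **Last checks:** The final top and scene pictures show all four standing in their bays. The gripper is open and well clear of the rack, with wrist force near zero.
- **Disagreements along the way:**
  - My first wrist-camera reading was about 5 mm off because the arm was still swinging. A reading at rest matched the top camera's tag positions to about 1 mm.
  - The wrist camera placed the display rack about 1.5 mm (across) and 3 mm (along its length) from the top-camera fit. I corrected by 1.5 and 2.5 mm, and each bay has over 10 mm of room to spare.

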